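Press the wide cupboard's touch latch and swing its door open

ROBOT

A 7-joint arm with a two-finger parallel gripper is mounted at the origin on a cart in front of the work surface, level with it; the furniture and walls round the work are solid. World frame = base frame: x ahead of the robot, y to its left, z up, the work surface at z = 0. Lengths are in mm, angles in rad, forces in N, time in s.
With the tool pointing down it reaches from about 425 to 875 mm from the base axis. Payload 8.4 kg.
Tool frame: the origin (TCP) lies on the centre line of the jaws, within the pads' length; the fingertips stand 8 mm ahead of it and the grasp point (between the pads) lies 11 mm behind it; z points along the fingers, y is the line along which they close (so a half turn about z gives the same grasp; the last joint's range is limited). The gripper opens to 87 mm and grips with 3 to 60 N. Pads are 19 mm wide; open, the fingers measure 117 mm over their backs; the gripper's body (75 mm by 190 mm) begins 51 mm behind the grasp point.
Start: joints at [-1.273, 0.333, 0.04, 1.465, -0.013, 1.343, -0.059], TCP at [251.203, 599.467, 230.546] pointing down, gripper open.
Joint ranges: [-2.58, 2.58], [-0.38, 2.09], [-1.3, 1.39], [0.25, 2.4], [-1.5, 4.64], [0.08, 2.09], [-2.65, 2.65]. Speed limits (rad/s): [2.22, 2.22, 2.79, 2.79, 3.14, 3.14, 3.14].

INTERFACE

Orientations are given as [roll, pitch, yaw] about the fixed x, y, z axes, in that order (R = Rz(yaw) Ry(pitch) Rx(roll)).
In Python, from plant import bot gives the robot as it stands.
- The arm moves only by the tool jog_arm, never from a script. Its argument "plan" is one flat list of numbers, 7 for each row, row after row: the shift along the tool's x, y, z in cm, then the turn, a rotation vector about the tool's x, y, z in degrees, then the closure, from 0 (fully open) to 1 (shut). A call has 1 to 10 rows; each row shifts and turns the commanded pose from where the row before left it, along the tool's axes as they then stand; what a row does not reach is not made up. A row lasts 1/12 s, in which the tool goes at most 41.7 mm and 7.16 degrees, less where a joint would pass 70% of its speed; a pose out of reach is approached as far as the arm can. A call is refused whole if a number of a shift passes 4.17 or a number of a turn 7.16, either way. A call with a gripper value outside its range is refused whole. The fingers move at their own pace and stop on an object; "grip_force" is the grip in N (left out, the last holds). Time passes only in rows, so rows that do not move let the fingers close. It gives the time, the measured TCP pose, the force, the opening and the grip force at its end, in the units of the state.
- bot.get_obs(): the state, without advancing time (a new reading comes with each control period).
- bot.grab_frame(name): name is "side" or "top" or "wrist"; returns the picture (384x512x3 uint8, red, green, blue); there is no depth.
- bot.camera_info(name): a dict with "fx", "fy", "cx", "cy" (pixels), "R" (3x3) and "t" (3): a world point X has camera coordinates R X + t. Camera axes: x right, y down, z forward; pixel columns grow to the right and rows downward; lengths in mm; the calibration is good to about 2 mm. The wrist camera is an equidistant fisheye: a pixel r from the principal point sees the ray r / f radians off the axis. A picture is of the moment at which its call begins: read the wrist's pose just before it. camera_info takes no time and is no camera call; for the wrist camera it gives the pose at the moment of the call.
- bot.sign_off(): hands the job in; it is judged then, once.
The state is a dict: "time": time; "joint_pos": joint angles; "joint_vel": joint speeds; "tau": joint torques, N m; "tool_pos": TCP position; "ee_rot": TCP orientation; "force": force on the tool from outside, world axes, zero at the start; "wrist_torque": the same for the moment, N m; "grip_width": opening from 0.0 (shut) to 1.0 (fully open); "grip_force": force on a finger pad.
Only numpy, scipy, OpenCV 4.12 (cv2) and the standard library are available. Lean on these libraries where they do the work, as an engineer would, in place of code of your own. Each camera call takes 0.05 s, during which the arm holds its last target. There are 200 camera calls.

TASK

Of the two small handleless cupboards on the bench, open the wider one: with the fingertips, push its door in near the free edge until the touch latch lets go, take the hand away so that the spring sets the door ajar by itself, then push the door from behind with the outside of the fingers until it stands wide open, about square to the cupboard's front. Be gentle, grip and lift nothing, leave the narrow cupboard shut and the loose bolt, wooden block and pipe end where they stand.

Things in the scene. Friction and masses are not known exactly. Their poses are not given: they have to be found in the camera images.
- wide_cupboard: Wider cupboard, fixed: plywood box with one plain grey door without a handle, 140 mm deep with the door, 170 wide (y), 150 high. Origin: centre of its underside; local -x is its front (towards the robot), +y its left, z up. Closed door: front face at local x = -70 mm, back at -58; carcass front edge at -50. A tin stands inside. It may stand left or right of the other.
- wide_door (a joint): Door angle, rad: 0 latched shut, negative pressed in (stop -0.041, 7 mm), 1.57 square, 1.7 stop. Hinge on its left (+y), free edge right. Pressed in 2 mm at the free edge (2 to 3 N there) the latch lets go; hand withdrawn, a spring plunger sets it ajar at about 0.4 in a second. Beyond that it stays where left (light friction). Once released it does not latch again: pushed shut, it springs ajar.
- wide_press (a point): Point on the front face of the wide door where to press: 18 mm from the free edge, 30 mm below the top (z = 120 mm). It moves with the door.
- wide_hinge (a point): Top of the wide door's vertical hinge line (z = 150 mm), at the door's back face, left side. The door reaches 168 mm from it, is 12 mm thick and spans z = 6 to 150 mm. At heights above 50 mm nothing stands between the opened door and the cupboard.
- narrow_cupboard: The narrower cupboard, fixed to the bench: same build, depth (140 mm) and height (150 mm), but 100 mm wide. Origin and axes as for the wide one. To be left shut.
- narrow_door (a joint): Opening angle of the narrow door in rad, 0 closed on its own touch latch; hinged on its right (-y) side. Pressing it would release it.
- steel_bolt: Bystander: loose hexagon bolt standing on its head between the two cupboards, 24 x 27 x 80 mm high; origin centre of its underside.
- wooden_block: Bystander: loose wooden block 45 x 90 x 32 mm lying in front to the right; origin centre of its underside.
- pipe_end: Bystander: loose rusty pipe end, 42 mm across, 58 mm high, standing in front to the left; origin centre of its underside.

How it is judged:
By the outcome, as a careful person would: the job done as asked, in the order asked, and still so for the second after the job is handed in, with the robot touching nothing.
It also fails if it takes over 54 s, if anything falls off the work surface, if the arm or the gripper's body presses on something with over 40 N, if the wrist force passes 120 N, or if a joint passes its speed limit or range.

## Working session

There is one attempt and no reset: what is moved stays moved. The work goes in short steps, Python scripts to look and compute and a tool call to move; the robot and the scene stay as the last step left them, time stands still between calls to the robot, and variables do not carry over. Pictures are saved under pics/ and viewed, at most 10 in all, crops included, and the job is handed in when it is done.

Besides the shell and the picture viewer there is one more tool, called after "Emit:" as name(argument=value, ...), one argument or row to a line, values as JSON. jog_arm: Moves the arm, as the interface text tells. Its arguments: {"type":"object","properties":{"plan":{"type":"array","items":{"type":"number"}},"grip_force":{"type":"number"}},"required":["plan"]}

```bash
mkdir -p pics; python3 - <<'E'
from plant import bot
import cv2,numpy as np
o=bot.get_obs();print(o)
for n in("top","side"):
    cv2.imwrite(f"pics/{n}0.png",bot.grab_frame(n)[:,:,::-1]);print(n,bot.camera_info(n))
E
```

```text
{'time': 0.0, 'joint_pos': array([-1.27321307,  0.33389461,  0.03983831,  1.46630551, -0.01337472,
        1.3432809 , -0.05851487]), 'joint_vel': array([ 0.00028009, -0.00025996, -0.00055428, -0.00099637, -0.00051877,
       -0.00122336, -0.00062619]), 'tau': array([ 3.71841279e-04, -6.56357360e+01,  1.33568622e+00, -4.03799558e+01,
       -5.97137609e-02,  4.48669621e-02,  1.37258971e-04]), 'tool_pos': array([251.02964377, 599.06366838, 229.65255293]), 'ee_rot': array([-3.13997425e+00,  1.22664071e-04,  2.74481621e+00]), 'force': array([0.38103551, 0.2996943 , 0.10883782]), 'wrist_torque': array([ 0.02457491,  0.02057225, -0.00782816]), 'grip_force': 0.0, 'grip_width': 0.9979149969213603}
top {'fx': 410.71538295210166, 'fy': 410.71538295210166, 'cx': 254.223340156074, 'cy': 187.38622247113224, 'R': array([[ 0.08856247, -0.99607013, -0.0009962 ],
       [-0.95217429, -0.08436589, -0.29367756],
       [ 0.2924394 ,  0.02695736, -0.95590402]]), 't': array([ -43.24690238,  516.72839156, 1101.48337239])}
side {'fx': 398.7883363870016, 'fy': 398.7883363870016, 'cx': 256.32746672818314, 'cy': 192.20658667442845, 'R': array([[ 0.57504216, -0.81809476,  0.00689009],
       [-0.70106939, -0.49709058, -0.51127553],
       [ 0.42169683,  0.28917455, -0.85938924]]), 't': array([-298.93478892,  438.76236637, 1043.47746068])}
```

View pics/top0.png

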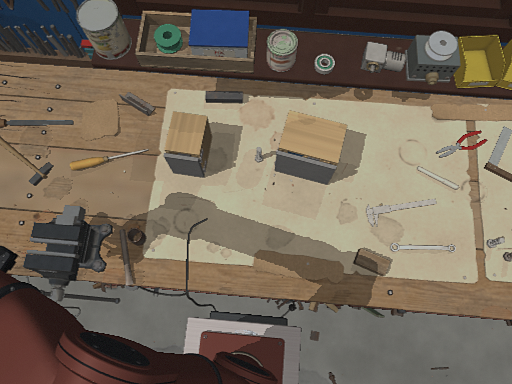

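View pics/side0.png

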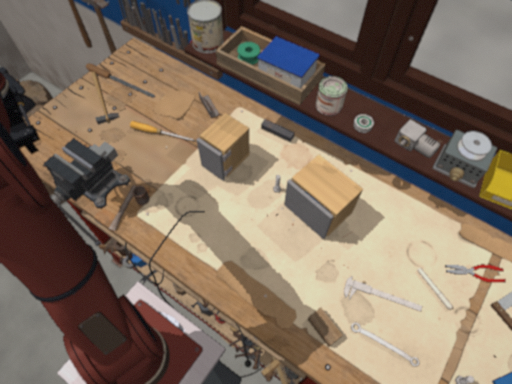

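The wide cupboard is the right one (top view around (310,145), side around (322,195)). The bolt is to its left at (259,155), the block at (372,260), and the pipe end is probably at (136,237). I'll zoom in for the corners.

```bash
python3 - <<'E'
import cv2,numpy as np
a=cv2.imread("pics/top0.png")[95:195,235:365];b=cv2.imread("pics/side0.png")[145:245,260:390]
f=lambda i:cv2.resize(i,None,fx=6,fy=6,interpolation=cv2.INTER_CUBIC)
cv2.imwrite("pics/ca.png",f(a));cv2.imwrite("pics/cb.png",f(b))
E
```

```text
(no output)
```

View pics/ca.png

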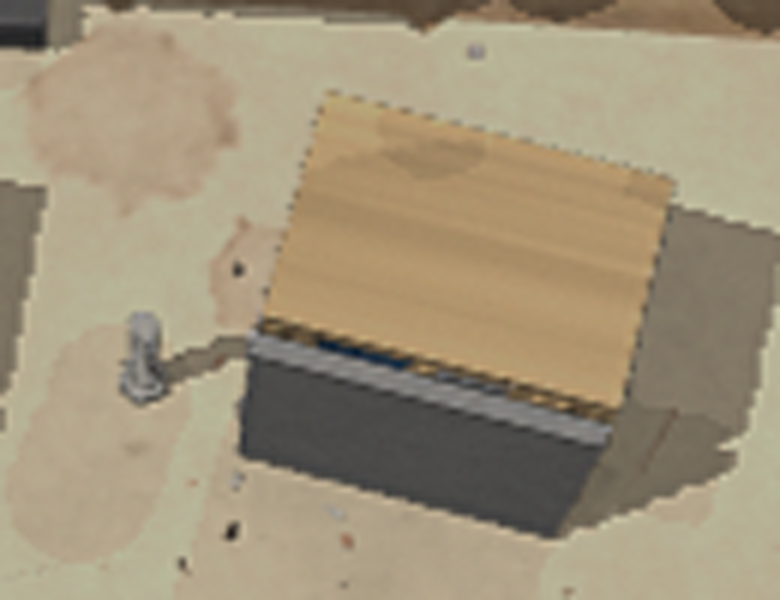

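View pics/cb.png

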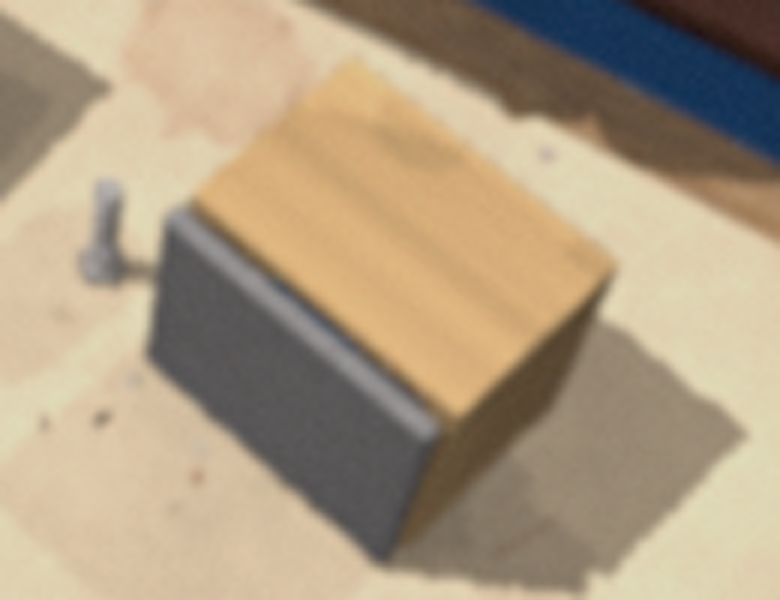

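The crops show the wide door's front top edge running from (247,356) to (603,444) in the top view and from (168,225) to (434,440) in the side view. The roof corners are clear in both.

```bash
cat >h.py <<'E'
from plant import bot
import numpy as np
from scipy.spatial.transform import Rotation as Ro
def cast(n,uv,z):
    c=bot.camera_info(n);R,t=c["R"],c["t"]
    d=R.T@np.array([(uv[0]-c["cx"])/c["fx"],(uv[1]-c["cy"])/c["fy"],1]);o=-R.T@t
    return (o+d*(z-o[2])/d[2])[:2]
def crop(n,u,z):
    o={"top":(235,95),"side":(260,145)}[n]
    return cast(n,(np.array(u)+.5)/6-.5+np.array(o),z)
E
python3 - <<'E'
from h import *
L=np.array([(-70,84),(-70,-84),(-50,85),(-50,-85),(70,-85),(70,85)])
T=[(247,357),(602,444),(262,320),(618,408),(677,180),(323,92)]
S=[(166,224),(432,441),(192,200),(460,420),(615,265),(352,58)]
P={}
for n,u in(("top",T),("side",S)):
    P[n]=np.array([crop(n,p,150) for p in u])
def fit(A,B):
    a=A-A.mean(0);b=B-B.mean(0);z=(a[:,0]-1j*a[:,1])@(b[:,0]+1j*b[:,1]);th=np.angle(z)
    R=np.array([[np.cos(th),-np.sin(th)],[np.sin(th),np.cos(th)]]);t=B.mean(0)-R@A.mean(0)
    return th,t,(B-A@R.T-t)
for n in P: print(n,*fit(L,P[n]))
th,t,_=fit(np.r_[L,L],np.r_[P["top"],P["side"]]);print(th,t)
R=np.array([[np.cos(th),-np.sin(th)],[np.sin(th),np.cos(th)]])
np.savez("w.npz",R=R,t=t,th=th)
for k,v in dict(press=(-70,-66),hinge=(-58,84),free=(-70,-84),open=(-58-168,84)).items(): print(k,R@v+t)
print("bolt",crop("top",(142,392),0),crop("side",(100,268),0),"narrow",[cast("top",p,150) for p in((168,152),(205,158),(209,116),(172,112))])
print("block",cast("top",(370,262),16),"pipe",cast("top",(136,237),30))
E
```

```text
top -0.18391176657944164 [ 651.17195403 -146.42563006] [[-0.51836064  1.03787043]
 [ 2.14770973  2.56971879]
 [-1.48965012 -1.8388538 ]
 [ 0.75242709  0.48504738]
 [-0.49063765 -1.83244442]
 [-0.40148841 -0.42133837]]
side -0.17868916080054817 [ 650.08095349 -147.15388059] [[ 0.73910349 -1.6226684 ]
 [ 2.45827246  1.13001145]
 [-0.29232392 -1.87226304]
 [-0.18096386  0.52695585]
 [-2.48856151  2.3385961 ]
 [-0.23552665 -0.50063196]]
-0.1813151314298944 [ 650.62646557 -146.79000603]
press [ 569.87261002 -199.08546293]
hinge [608.72439405 -53.70823336]
free [ 566.62679058 -216.79039604]
open [443.47835176 -23.41391863]
bolt [6.33038355e+02 2.03349986e-01] [637.80633679   2.71985698] narrow [array([577.13106769, 246.65067569]), array([568.54868461, 142.73032753]), array([696.15430967, 147.18326139]), array([699.37770864, 253.65995011])]
block [ 343.77313847 -346.07292892] pipe [353.7873426  330.50444723]
```

Emit:
jog_arm(
  plan=[-3.0, -2.8, 0, 0, 0, 0, 1, -3.0, -2.8, 0, 0, 0, 0, 1, -3.0, -2.8, 0, 0, 0, 0, 1, -3.0, -2.8, 0, 0, 0, 0, 1, -3.0, -2.8, 0, 0, 0, 0, 1, -3.0, -2.8, 0, 0, 0, 0, 1, -3.0, -2.8, 0, 0, 0, 0, 1, -3.0, -2.8, 0, 0, 0, 0, 1, -3.0, -2.8, 0, 0, 0, 0, 1, -3.0, -2.8, 0, 0, 0, 0, 1],
  grip_force=10,
)

```text
time: 0.93
tool_pos: [419.9, 223.2, 230.4]
ee_rot: [3.141, -0.0, 2.745]
force: [1.1, -0.1, -0.2]
grip_width: 0.327
grip_force: 0.0
```

Emit:
jog_arm(
  plan=[-2.4, -3.4, 0, 0, 0, 0, 1, -2.4, -3.4, 0, 0, 0, 0, 1, -2.4, -3.4, 0, 0, 0, 0, 1, -2.4, -3.4, 0, 0, 0, 0, 1, -2.4, -3.4, 0, 0, 0, 0, 1, -2.4, -3.4, 0, 0, 0, 0, 1, -2.4, -3.4, 0, 0, 0, 0, 1, -2.4, -3.4, 0, 0, 0, 0, 1, -2.4, -3.4, 0, 0, 0, 0, 1, -2.4, -3.4, 0, 0, 0, 0, 1],
)

```text
time: 1.77
tool_pos: [509.5, -183.0, 230.7]
ee_rot: [3.141, 0.001, 2.745]
force: [2.4, -0.6, 0.2]
grip_width: 0.001
grip_force: 0.0
```

Emit:
jog_arm(
  plan=[0, 0, 0, 0, 0, -6.15, 1, 0, 0, 0, 0, 0, -6.15, 1, 0, 0, 0, 0, -6.25, 0, 1, 0, 0, 0, 0, -6.25, 0, 1, 0, 0, 0, 0, -6.25, 0, 1, 0, 0, 0, 0, -6.25, 0, 1, 0, 0, 0, 0, 0, 0, 1],
)

```text
time: 2.35
tool_pos: [505.4, -179.9, 227.5]
ee_rot: [3.138, 0.438, 2.958]
force: [-0.1, -0.6, -1.8]
grip_width: 0.006
grip_force: 0.0
```

```bash
cat >>h.py <<'E'
W=np.load("w.npz") if __import__("os").path.exists("w.npz") else None
def togo(local,z):
    "tool-frame shift in cm to bring TCP to cupboard-local xy, height z"
    o=bot.get_obs();g=np.r_[W["R"]@np.array(local,float)+W["t"],z]
    R=Ro.from_euler("xyz",o["ee_rot"])
    print("local now",W["R"].T@(o["tool_pos"][:2]-W["t"]),o["tool_pos"][2],"F local",W["R"].T@o["force"][:2],o["force"][2])
    print("shift cm",R.inv().apply(g-o["tool_pos"])/10,"rot",o["ee_rot"])
E
python3 - <<'E'
from h import *
print(bot.get_obs()["joint_pos"])
togo((-132,-66),123)
togo((-85,-66),123)
E
```

```text
[-0.4669175  -0.3081731   0.64342159  2.12906839  0.23690518  0.83098775
  1.46086284]
local now [-136.88067962  -58.72125133] 227.4524884108065 F local [-0.04528022 -0.58363317] -1.7644884716792015
shift cm [ 3.98583153 -0.76509524  9.66431642] rot [3.13764052 0.43789796 2.95827221]
local now [-136.88067962  -58.72125133] 227.4524884108065 F local [-0.04528022 -0.58363317] -1.7644884716792015
shift cm [-0.27069144 -0.76354683 11.65730658] rot [3.13764052 0.43789796 2.95827221]
```

Emit:
jog_arm(
  plan=[1.2, -0.25, 2.9, 0, 0, 0, 1, 1.2, -0.25, 2.9, 0, 0, 0, 1, 1.2, -0.25, 2.9, 0, 0, 0, 1, 0.4, 0, 0.95, 0, 0, 0, 1, 0, 0, 0, 0, 0, 0, 1],
)

```text
time: 2.77
tool_pos: [511.0, -189.3, 123.3]
ee_rot: [-3.139, 0.43, 2.96]
force: [0.3, 0.5, -0.3]
grip_width: 0.007
grip_force: 0.0
```

```bash
python3 - <<'E'
from h import *
print(bot.get_obs()["joint_pos"])
togo((-90,-66),123)
E
```

```text
[-0.53577445 -0.13565636  0.81280747  2.24229671  0.10042144  0.56618318
  1.60937001]
local now [-129.65195983  -66.97732821] 123.28014505447221 F local [0.20244004 0.55759317] -0.2935410427420724
shift cm [-3.59256245  0.10271668  1.67811204] rot [-3.13947844  0.42997263  2.95991544]
```

Emit:
jog_arm(
  plan=[-0.9, 0, 0.42, 0, 0, 0, 1, -0.9, 0.05, 0.42, 0, 0, 0, 1, -0.9, 0.05, 0.42, 0, 0, 0, 1, -0.9, 0, 0.42, 0, 0, 0, 1, 0, 0, 0, 0, 0, 0, 1, 0, 0, 0, 0, 0, 0, 1],
)

```text
time: 3.27
tool_pos: [552.6, -195.7, 127.0]
ee_rot: [-3.14, 0.436, 2.96]
force: [-0.4, -0.8, -0.6]
grip_width: 0.008
grip_force: 0.0
```

```bash
python3 - <<'E'
from h import *
import cv2
togo((-90,-66),123)
i=bot.grab_frame("side")[145:245,240:370]
cv2.imwrite("pics/s1.png",cv2.resize(i,None,fx=5,fy=5,interpolation=2)[:,:,::-1])
E
```

```text
local now [-87.59201151 -65.74270681] 126.96360873550641 F local [-0.27798342 -0.85631628] -0.6357896496904802
shift cm [ 0.38567842 -0.02546498  0.25758828] rot [-3.14043449  0.43607792  2.96013645]
```

View pics/s1.png

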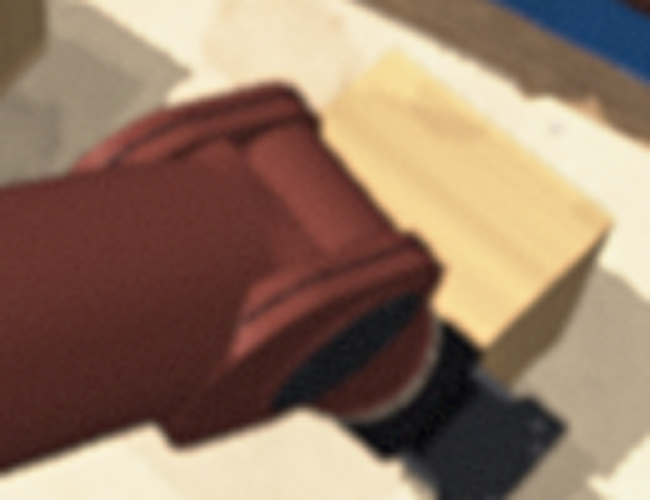

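The arm hides the door here, with the gripper at the free edge near (480,400). I'll creep in and watch the force.

Emit:
jog_arm(
  plan=[-0.06, 0, 0.11, 0, 0, 0, 1, -0.06, 0, 0.11, 0, 0, 0, 1, -0.06, 0, 0.11, 0, 0, 0, 1, -0.06, 0, 0.11, 0, 0, 0, 1, 0, 0, 0, 0, 0, 0, 1],
)

```text
time: 3.73
tool_pos: [555.9, -196.2, 123.1]
ee_rot: [3.142, 0.436, 2.959]
force: [-0.8, 0.8, 0.3]
grip_width: 0.009
grip_force: 0.0
```

Emit:
jog_arm(
  plan=[-0.09, 0, 0.04, 0, 0, 0, 1, 0, 0, 0, 0, 0, 0, 1],
)

```text
time: 3.9
tool_pos: [557.0, -196.4, 123.3]
ee_rot: [-3.141, 0.436, 2.96]
force: [-0.3, 0.3, -0.7]
grip_width: 0.005
grip_force: 0.0
```

Emit:
jog_arm(
  plan=[-0.09, 0, 0.04, 0, 0, 0, 1, -0.09, 0, 0.04, 0, 0, 0, 1, 0, 0, 0, 0, 0, 0, 1],
)

```text
time: 4.15
tool_pos: [558.7, -196.8, 123.1]
ee_rot: [-3.141, 0.436, 2.959]
force: [-1.5, -0.5, 1.5]
grip_width: 0.004
grip_force: 0.8
```

Emit:
jog_arm(
  plan=[-0.09, 0, 0.04, 0, 0, 0, 1, 0, 0, 0, 0, 0, 0, 1],
)

```text
time: 4.32
tool_pos: [559.7, -197.0, 123.1]
ee_rot: [-3.141, 0.436, 2.959]
force: [-2.4, 0.1, 0.5]
grip_width: 0.009
grip_force: 0.9
```

Emit:
jog_arm(
  plan=[-0.09, 0, 0.04, 0, 0, 0, 1, 0, 0, 0, 0, 0, 0, 1],
)

```text
time: 4.48
tool_pos: [560.7, -197.2, 123.2]
ee_rot: [-3.141, 0.436, 2.959]
force: [-1.8, 0.1, 0.1]
grip_width: 0.007
grip_force: 0.9
```

Emit:
jog_arm(
  plan=[-0.09, 0, 0.04, 0, 0, 0, 1, -0.07, 0, 0.03, 0, 0, 0, 1, 0, 0, 0, 0, 0, 0, 1],
)

```text
time: 4.73
tool_pos: [562.5, -197.6, 123.3]
ee_rot: [-3.141, 0.436, 2.959]
force: [-2.7, -0.9, -0.4]
grip_width: 0.001
grip_force: 1.0
```

Emit:
jog_arm(
  plan=[2.8, 0, -1.3, 0, 0, 0, 1, 2.8, 0, -1.3, 0, 0, 0, 1, 0, 0, -4.0, 0, 0, 0, 1, 0, 0, -4.0, 0, 0, 0, 1, 0, 0, -4.0, 0, 0, 0, 1, 0, 0, 0, 0, 6.25, 0, 1, 0, 0, 0, 0, 6.25, 0, 1, 0, 0, 0, 0, 6.25, 0, 1, 0, 0, 0, 0, 6.25, 0, 1],
)

```text
time: 5.48
tool_pos: [461.9, -180.2, 214.7]
ee_rot: [3.14, 0.001, 2.957]
force: [-0.6, -0.4, -0.3]
grip_width: 0.005
grip_force: 0.0
```

Emit:
jog_arm(
  plan=[0, -3.0, 0, 0, 0, -6.0, 1, 0, -3.0, 0, 0, 0, -6.0, 1, 0, -3.0, 0, 0, 0, -6.0, 1, 0, -3.0, 0, 0, 0, -6.0, 1, 0, -2.0, 0, 0, 0, -6.0, 1, 0, 0, 0, 0, 0, 0, 1],
)

```text
time: 5.98
tool_pos: [462.2, -321.2, 213.3]
ee_rot: [-3.138, 0.001, -2.803]
force: [-1.3, 0.2, -0.3]
grip_width: 0.004
grip_force: 0.0
```

```bash
python3 - <<'E'
from h import *
import cv2
print(bot.get_obs()["time"],bot.get_obs()["joint_pos"])
a=bot.grab_frame("top")[95:195,220:350];b=bot.grab_frame("side")[145:245,240:370]
cv2.imwrite("pics/s2.png",cv2.resize(np.hstack([a,b]),None,fx=3,fy=3,interpolation=2)[:,:,::-1])
togo((-100,-110),230)
E
```

```text
5.9833 [-0.17352805  0.19758949  0.80497326  1.74039591 -0.14755416  1.26295497
  2.5753159 ]
local now [-154.55896317 -202.04607094] 212.91666611361674 F local [0.42747306 0.56301465] -0.6317466447233903
shift cm [-9.26877705  5.34699708 -1.70569445] rot [-3.14065015e+00  8.28570196e-04 -2.81061613e+00]
```

View pics/s2.png

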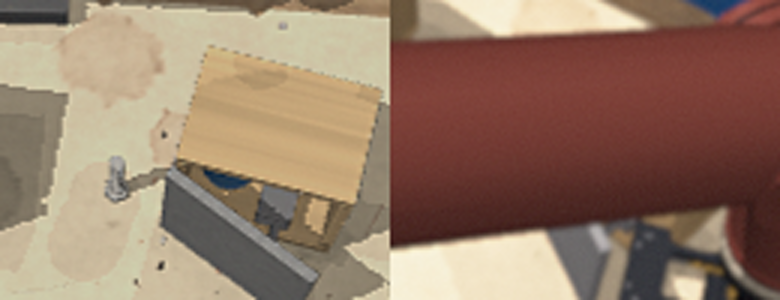

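Emit:
jog_arm(
  plan=[0, 0, 0, 0, 0, 7.16, 1, 0, 0, 0, 0, 0, 7.16, 1, 0, 0, 0, 0, 0, 7.16, 1, 0, 0, 0, 0, 0, 7.16, 1, 0, 0, 0, 0, 0, 7.16, 1, 0, 0, 0, 0, 0, 7.16, 1, 0, 0, 0, 0, 0, 7.16, 1, 0, 0, 0, 0, 0, 7.16, 1, 0, 0, 0, 0, 0, 7.16, 1, 0, 0, 0, 0, 0, 7.16, 1],
)

```text
time: 6.92
tool_pos: [462.7, -315.5, 213.1]
ee_rot: [3.139, 0.0, 2.219]
force: [0.1, -0.7, -0.5]
grip_width: 0.007
grip_force: 0.0
```

Emit:
jog_arm(
  plan=[0, 0, 0, 0, 0, 7.16, 1, 0, 0, 0, 0, 0, 7.16, 1, 0, 0, 0, 0, 0, 7.16, 1, 0, 0, 0, 0, 0, 7.16, 1, 0, 0, 0, 0, 0, 7.16, 1, 0, 0, 0, 0, 0, 7.16, 1, 0, 0, 0, 0, 0, 7.16, 1, 0, 0, 0, 0, 0, 7.16, 1, 0, 0, 0, 0, 0, 7.16, 1, 0, 0, 0, 0, 0, 7.16, 1],
)

```text
time: 7.75
tool_pos: [462.7, -315.4, 213.0]
ee_rot: [3.141, -0.003, 0.97]
force: [-0.1, -0.1, -0.2]
grip_width: 0.006
grip_force: 0.0
```

Emit:
jog_arm(
  plan=[0, 0, 0, 0, 0, 7.16, 1, 0, 0, 0, 0, 0, 7.16, 1, 0, 0, 0, 0, 0, 7.16, 1, 0, 0, 0, 0, 0, 7.16, 1, 0, 0, 0, 0, 0, 0, 1],
)

```text
time: 8.17
tool_pos: [462.7, -315.5, 212.8]
ee_rot: [-3.141, -0.002, 0.47]
force: [-0.1, -0.3, -0.5]
grip_width: 0.003
grip_force: 0.0
```

```bash
python3 - <<'E'
from h import *
print(bot.get_obs()["joint_pos"])
R,t=W["R"],W["t"]
p=R.T@(cast("top",(220+320/3,95+272/3),150)-t); v=p-(-58,84); print("free top local",p,"angle",np.arctan2(-v[0],-v[1]),np.hypot(*v))
def fc(th,r,off): return np.array((-58,84))+r*np.array((-np.sin(th),-np.cos(th)))+off*np.array((np.cos(th),-np.sin(th)))
togo(fc(.4,140,30),213)
Rt=Ro.from_euler("xyz",bot.get_obs()["ee_rot"]).as_matrix()
prev=fc(.4,140,30)
for th in np.arange(.4,1.61,.1):
    k=(th-.4)/1.17; q=fc(th,140-40*k,15+0*k); s=Rt.T@np.r_[R@(q-prev),0]/10
    print(round(th,2),q.round(),s.round(2)); prev=q
E
```

```text
[-0.53625162  0.38775581  1.33180937  1.75551579 -0.39208245  1.30981142
 -0.21720322]
free top local [-121.73470514  -69.35779474] angle 0.3938774830403095 166.0744587383638
local now [-154.44639201 -199.86195207] 212.76566093329893 F local [-0.09550737 -0.28992401] -0.542906658924144
shift cm [ 1.42164963e+01 -7.17133131e+00  6.71830005e-03] rot [-3.14118419e+00 -1.91488954e-03  4.70189876e-01]
0.4 [-99. -51.] [-0.74 -1.3  -0.  ]
0.5 [-110.  -43.] [-0.45 -1.32 -0.  ]
0.6 [-121.  -34.] [-0.31 -1.33 -0.  ]
0.7 [-130.  -25.] [-0.16 -1.32  0.  ]
0.8 [-138.  -15.] [-0.03 -1.29  0.  ]
0.9 [-145.   -4.] [ 0.1  -1.26  0.  ]
1.0 [-150.    7.] [ 0.23 -1.21  0.  ]
1.1 [-155.   18.] [ 0.34 -1.14  0.  ]
1.2 [-158.   29.] [ 0.45 -1.07  0.  ]
1.3 [-159.   40.] [ 0.54 -0.99  0.  ]
1.4 [-160.   51.] [ 0.62 -0.9   0.  ]
1.5 [-159.   62.] [ 0.69 -0.8   0.  ]
1.6 [-157.   72.] [ 0.75 -0.7   0.  ]
```

Emit:
jog_arm(
  plan=[3.55, -1.8, 0, 0, 0, 0, 1, 3.55, -1.8, 0, 0, 0, 0, 1, 3.55, -1.8, 0, 0, 0, 0, 1, 3.55, -1.8, 0, 0, 0, 0, 1, 0, 0, 0, 0, 0, 0, 1],
)

```text
time: 8.58
tool_pos: [560.6, -178.0, 212.2]
ee_rot: [-3.14, -0.003, 0.492]
force: [0.4, 1.0, -0.3]
grip_width: 0.007
grip_force: 0.0
```

```bash
python3 - <<'E'
from h import *
print(bot.get_obs()["joint_pos"])
togo((-85,-57),115)
E
```

```text
[-0.73266231  0.46641514  1.28613815  1.68890085 -0.46302636  1.33849987
 -0.44254175]
local now [-82.88865315 -46.94145982] 212.22219963548156 F local [0.24393632 1.11049057] -0.2931438761468936
shift cm [-0.82023309  0.67249526  9.71868556] rot [-3.13973958e+00 -2.85848640e-03  4.92240845e-01]
```

Emit:
jog_arm(
  plan=[-0.4, 0.2, 2.4, 0, 0, 0, 1, -0.2, 0.1, 2.4, 0, 0, 0, 1, 0, 0, 2.4, 0, 0, 0, 1, 0, 0, 2.4, 0, 0, 0, 1, 0, 0, 0, 0, 0, 0, 1],
)

```text
time: 9.0
tool_pos: [549.3, -191.2, 113.3]
ee_rot: [-3.138, 0.002, 0.48]
force: [-0.9, 0.4, -0.4]
grip_width: 0.005
grip_force: 0.0
```

```bash
python3 - <<'E'
from h import *
print(bot.get_obs()["joint_pos"])
togo((-98,-48),115)
E
```

```text
[-0.64152824  0.54576345  1.18825566  1.81228608 -0.55033384  1.17195286
 -0.36501735]
local now [-91.67438053 -61.97020221] 113.3163456748825 F local [-0.99557898  0.23168526] -0.3898516886086853
shift cm [ 0.3584791  -1.49164816 -0.16317333] rot [-3.13757326e+00  2.23628317e-03  4.80052127e-01]
```

Emit:
jog_arm(
  plan=[0.05, -0.5, 0, 0, 0, 0, 1, 0.05, -0.5, 0, 0, 0, 0, 1, 0, -0.6, 0, 0, 0, 0, 1, -0.15, -0.65, 0, 0, 0, 0, 1, -0.15, -0.65, 0, 0, 0, 0, 1, -0.1, -0.65, 0, 0, 0, 0, 1, -0.1, -0.65, 0, 0, 0, 0, 1, -0.1, -0.65, 0, 0, 0, 0, 1, -0.1, -0.65, 0, 0, 0, 0, 1, 0, 0, 0, 0, 0, 0, 1],
)

```text
time: 9.83
tool_pos: [520.2, -145.9, 117.0]
ee_rot: [-3.141, -0.001, 0.477]
force: [0.2, 0.4, 0.1]
grip_width: 0.001
grip_force: 0.0
```

```bash
cat >>h.py <<'E'
def rest(th0,th1=1.57,n=8,r1=105,off=15):
    R,t=W["R"],W["t"];o=bot.get_obs();Rt=Ro.from_euler("xyz",o["ee_rot"]).as_matrix()
    p=R.T@(o["tool_pos"][:2]-t);v=p-(-58,84);r0=np.hypot(*v);a=np.arctan2(-v[0],-v[1])
    print("r",r0,"finger ang",a,"door~",a+np.arcsin(off/r0),"z",o["tool_pos"][2],"F",R.T@o["force"][:2])
    for th in np.linspace(a+np.arcsin(off/r0),th1,n+1)[1:]:
        r=r0+(r1-r0)*(th-a)/(th1-a);q=np.array((-58,84))+r*np.array((-np.sin(th),-np.cos(th)))+off*np.array((np.cos(th),-np.sin(th)))
        print(round(th,2),(Rt.T@np.r_[R@(q-p),0]/10).round(2));p=q
E
python3 -c "
from h import *
rest(0)"
```

```text
r 127.78089593202355 finger ang 0.5837341734996631 door~ 0.7013939018926107 z 117.00449696441075 F [0.16437365 0.40579981]
0.81 [ 0.06 -1.38  0.  ]
0.92 [ 0.02 -1.32  0.  ]
1.03 [ 0.17 -1.28  0.  ]
1.14 [ 0.3  -1.23  0.  ]
1.24 [ 0.42 -1.16  0.  ]
1.35 [ 0.54 -1.09  0.  ]
1.46 [ 0.64 -1.    0.  ]
1.57 [ 0.73 -0.9   0.  ]
```

Emit:
jog_arm(
  plan=[0, -0.65, 0, 0, 0, 0, 1, 0, -0.65, 0, 0, 0, 0, 1, 0, -0.65, 0, 0, 0, 0, 1, 0.05, -0.65, 0, 0, 0, 0, 1, 0.1, -0.65, 0, 0, 0, 0, 1, 0.1, -0.65, 0, 0, 0, 0, 1, 0.15, -0.6, 0, 0, 0, 0, 1, 0.15, -0.6, 0, 0, 0, 0, 1, 0, 0, 0, 0, 0, 0, 1],
)

```text
time: 10.58
tool_pos: [502.3, -97.8, 117.1]
ee_rot: [-3.141, -0.001, 0.478]
force: [0.1, 0.4, -0.3]
grip_width: -0.0
grip_force: 0.0
```

```bash
python3 -c "
from h import *
import cv2
rest(0,n=6)
a=bot.grab_frame('top')[95:215,200:350];b=bot.grab_frame('side')[130:250,220:370]
cv2.imwrite('pics/s3.png',cv2.resize(np.hstack([a,b]),None,fx=2.6,fy=2.6,interpolation=2)[:,:,::-1])"
```

```text
r 115.20160826260216 finger ang 0.9966785485680358 door~ 1.1272558141786393 z 117.06405495224088 F [-0.01129651  0.38204394]
1.2 [ 0.36 -0.77  0.  ]
1.27 [ 0.28 -0.77  0.  ]
1.35 [ 0.33 -0.74  0.  ]
1.42 [ 0.38 -0.7   0.  ]
1.5 [ 0.43 -0.66  0.  ]
1.57 [ 0.47 -0.62  0.  ]
```

View pics/s3.png

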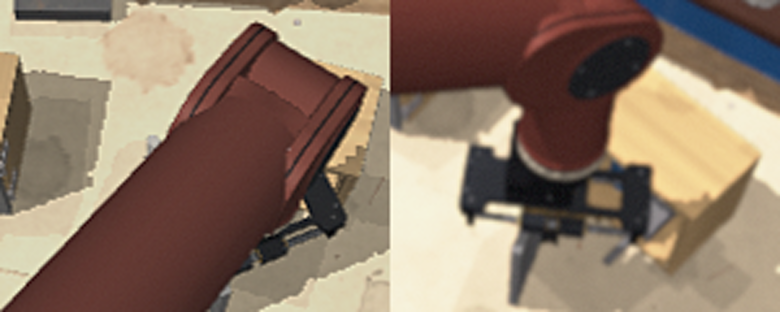

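The side view shows the door swinging with the finger, its free edge at about (520,265). I'll carry on to square, slowing towards the end.

Emit:
jog_arm(
  plan=[0.25, -0.6, 0, 0, 0, 0, 1, 0.25, -0.6, 0, 0, 0, 0, 1, 0.25, -0.6, 0, 0, 0, 0, 1, 0.3, -0.6, 0, 0, 0, 0, 1, 0.3, -0.5, 0, 0, 0, 0, 1, 0.3, -0.5, 0, 0, 0, 0, 1, 0.25, -0.3, 0, 0, 0, 0, 1, 0, 0, 0, 0, 0, 0, 1],
)

```text
time: 11.35
tool_pos: [502.6, -56.6, 117.1]
ee_rot: [3.141, -0.001, 0.478]
force: [0.0, 0.6, 0.1]
grip_width: 0.006
grip_force: 0.0
```

```bash
python3 -c "
from h import *
rest(0,n=2)"
```

```text
r 106.16117153702281 finger ang 1.3622552914386417 door~ 1.5040243015291856 z 117.14325762166521 F [-0.08569599  0.54622833]
1.54 [ 0.15 -0.32  0.  ]
1.57 [ 0.18 -0.3   0.  ]
```

Emit:
jog_arm(
  plan=[0.1, -0.2, 0, 0, 0, 0, 1, 0.1, -0.2, 0, 0, 0, 0, 1, 0, 0, 0, 0, 0, 0, 1],
)

```text
time: 11.6
tool_pos: [502.3, -53.2, 117.2]
ee_rot: [3.141, -0.001, 0.476]
force: [0.3, -0.5, 0.4]
grip_width: 0.007
grip_force: 0.0
```

Emit:
jog_arm(
  plan=[0, 1.0, 0, 0, 0, 0, 1, 0, 1.5, 0, 0, 0, 0, 1, 0, 1.5, -2, 0, 0, 0, 1, 0, 0, -3.5, 0, 0, 0, 1, 0, 0, -3.5, 0, 0, 0, 1, 0, 4.0, 0, 0, 0, 0, 1, 0, 4.0, 0, 0, 0, 0, 1, 0, 4.0, 0, 0, 0, 0, 1, 0, 4.0, 0, 0, 0, 0, 1, 0, 4.0, 0, 0, 0, 0, 1],
)

```text
time: 12.43
tool_pos: [602.9, -246.3, 208.8]
ee_rot: [3.14, -0.002, 0.477]
force: [1.2, 1.4, 1.8]
grip_width: 0.007
grip_force: 0.0
```

```bash
python3 -c "
from h import *
import cv2
print(bot.get_obs()['time'])
a=bot.grab_frame('top')[95:285,120:390]
cv2.imwrite('pics/s4.png',cv2.resize(a,None,fx=2.9,fy=2.9,interpolation=2)[:,:,::-1])"
```

```text
12.4333
```

View pics/s4.png

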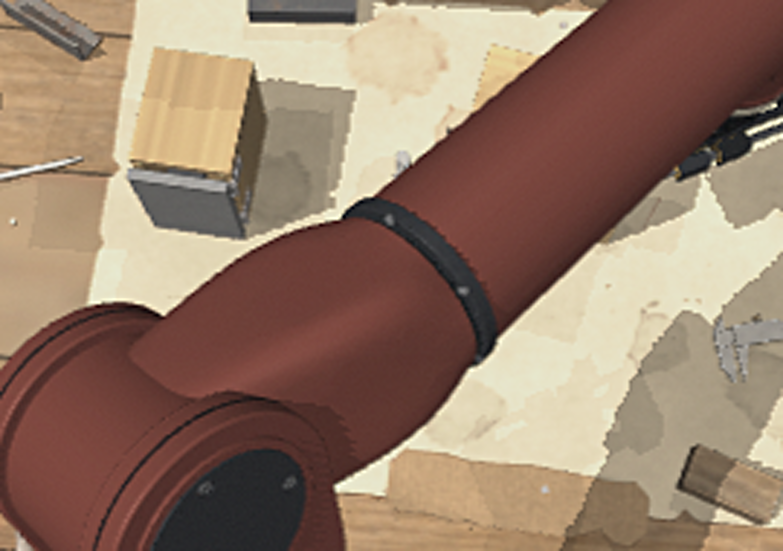

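The narrow cupboard is shut, and the bolt at (403,165) and the block are in place. The arm hides the wide door, so I'll move it right.

Emit:
jog_arm(
  plan=[-1.8, 3.5, -1, 0, 0, 0, 1, -1.8, 3.5, -1, 0, 0, 0, 1, -1.8, 3.5, -1, 0, 0, 0, 1, -1.8, 3.5, 0, 0, 0, 0, 1, -1.8, 3.5, 0, 0, 0, 0, 1, -1.8, 3.5, 0, 0, 0, 0, 1, -1.8, 3.5, 0, 0, 0, 0, 1, 0, 0, 0, 0, 0, 0, 1],
)

```text
time: 13.15
tool_pos: [595.3, -530.6, 237.6]
ee_rot: [3.138, 0.004, 0.464]
force: [-1.7, -1.7, 0.3]
grip_width: 0.003
grip_force: 0.0
```

```bash
python3 -c "
from h import *
import cv2
print(bot.get_obs()['time'])
a=bot.grab_frame('top')[95:285,120:390]
cv2.imwrite('pics/s5.png',cv2.resize(a,None,fx=2.9,fy=2.9,interpolation=2)[:,:,::-1])"
```

```text
13.15
```

View pics/s5.png

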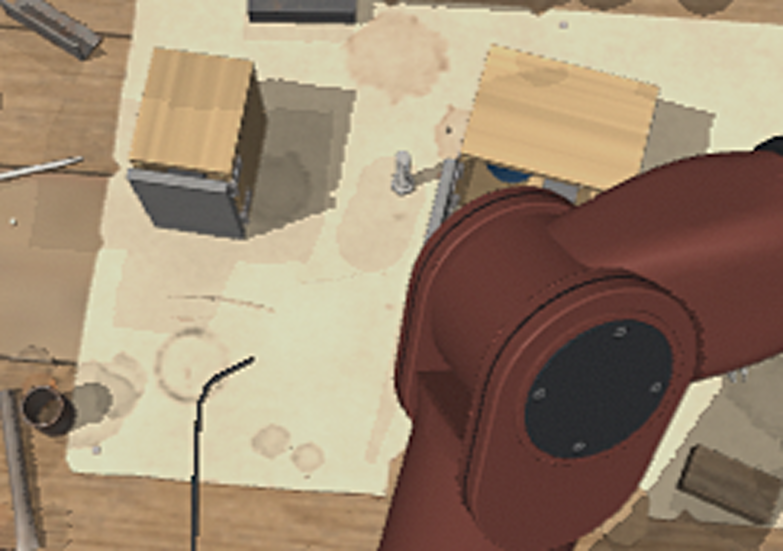

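The door stands open: its top strip runs from (458,160) to (432,238). The bolt, pipe end and block haven't moved, and the narrow cupboard is shut. I'll compute the angle.

```bash
python3 - <<'E'
from h import *
import cv2
i=cv2.imread("pics/s5.png")
c=i[175:225:8,415:475];g=cv2.cvtColor(i,cv2.COLOR_BGR2GRAY)
E=[]
for v in range(172,222,4):
    r=i[v,410:480].astype(int);sat=r.max(1)-r.min(1);m=np.where((sat<22)&(r.mean(1)>110))[0]
    if len(m):E.append((m.min()+410,m.max()+410,v))
E=np.array(E,float);print(E.tolist())
R,t=W["R"],W["t"]
for k in(0,1):
    P=np.array([R.T@(cast("top",(120+(e[k]+.5)/2.9-.5,95+(e[2]+.5)/2.9-.5),150)-t) for e in E])
    s=np.polyfit(P[:,0],P[:,1],1)
    print("angle",np.pi/2-np.arctan(-s[0]) ,P[0],P[-1])
E
```

```text
[[441.0, 457.0, 172.0], [441.0, 457.0, 176.0], [414.0, 451.0, 180.0], [410.0, 453.0, 184.0], [410.0, 454.0, 188.0], [437.0, 447.0, 192.0], [435.0, 457.0, 196.0], [434.0, 454.0, 200.0], [434.0, 444.0, 204.0], [432.0, 452.0, 208.0], [431.0, 451.0, 212.0], [431.0, 442.0, 216.0], [429.0, 440.0, 220.0]]
angle 1.7853252824807333 [-72.66129886  96.28448382] [-122.38215807   94.83154833]
angle 1.5696514925934664 [-68.61322951  81.63477029] [-119.63347934   84.88601741]
```

The outer door face runs from local (-73,96) to (-122,95), so the angle is about 1.54 rad, which is square. The arm is clear, so I'll hand in.

```bash
python3 -c "
from plant import bot
print(bot.get_obs()['force']);print(bot.sign_off())"
```

```text
[-0.39906791  0.15683546 -0.16732697]
the job is handed in; nothing more can be done
None
```

The wide cupboard's door was pressed, sprang ajar, and was pushed open to about 1.54 rad (square is 1.57), with the narrow cupboard shut and the bolt, block and pipe end unmoved in the last picture; the job is handed in at about 13 s, but no verdict was returned.

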